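Roll the core tube onto the camera's yellow focus line and take its picture

ROBOT

A 6-joint arm with a two-finger parallel gripper is mounted at the origin on the work surface. World frame = base frame: x ahead of the robot, y to its left, z up, the work surface at z = 0. Lengths are in mm, angles in rad, forces in N, time in s.
With the tool pointing down it reaches from about 400 to 925 mm from the base axis. Payload 12.5 kg.
Tool frame: the origin (TCP) lies between the finger pads; the fingertips stand 11 mm ahead of it and the grasp point (between the pads) lies 8 mm behind it; y points along the fingers, x is the direction in which the jaws open and shut, and the axes are right-handed (so a half turn about y gives the same grasp; the last joint's range is limited). The gripper opens to 95 mm and grips with 3 to 60 N. Pads are 20 mm wide; open, the fingers measure 119 mm over their backs; the gripper's body (75 mm by 180 mm) begins 59 mm behind the grasp point.
Start: joints at [-1.42, 0.491, 1.559, -0, 1.092, -0.106], TCP at [158.764, -604.516, 225.661] pointing down, gripper open.
Joint ranges: [-3.1, 3.1], [-0.84, 2.19], [0.05, 2.79], [-1.13, 4.28], [0.06, 2.93], [-2.69, 2.69]. Speed limits (rad/s): [2.22, 2.22, 2.79, 3.14, 3.14, 3.14].

INTERFACE

Orientations are given as [roll, pitch, yaw] about the fixed x, y, z axes, in that order (R = Rz(yaw) Ry(pitch) Rx(roll)).
In Python, from cell import env gives the robot as it stands.
- The arm moves only by the tool jog_arm, never from a script. Its argument "series" is a list of rows, each an object of numbers: "dx", "dy", "dz": the shift along the world's x, y, z in m; "rx", "ry", "rz": the turn, a rotation vector about the world's x, y, z in degrees; "gripper": the opening, from 0 (shut) to 1 (fully open). A call has 1 to 12 rows; each row shifts and turns the commanded pose from where the row before left it; what a row does not reach is not made up. A row lasts 1/10 s, in which the tool goes at most 50 mm and 8.59 degrees, less where a joint would pass 70% of its speed; a pose out of reach is approached as far as the arm can. A call is refused whole if a number of a shift passes 0.05 or a number of a turn 8.59, either way. A call with a gripper value outside its range is refused whole. The fingers move at their own pace and stop on an object; the grip force is fixed at half the most. Time passes only in rows, so rows that do not move let the fingers close. It gives the time, the measured TCP pose, the force and the opening at its end, in the units of the state.
- env.state(): the state, without advancing time (a new reading comes with each control period).
- env.read_camera(name): name is "side" or "top"; returns the picture (420x560x3 uint8, red, green, blue); there is no depth.
- env.camera_info(name): a dict with "camera_matrix" (3x3 intrinsics, pixels), "R" (3x3) and "t" (3): a world point X has camera coordinates R X + t. Camera axes: x right, y down, z forward; pixel columns grow to the right and rows downward; lengths in mm; the calibration is good to about 2 mm. A picture is of the moment at which its call begins. camera_info takes no time and is no camera call.
- env.job_done(): hands the job in, once; it reports no verdict.
The state is a dict: "t": time; "joints": joint angles; "qvel": joint speeds; "tau": joint torques, N m; "eef_pos": TCP position; "tcp_rot": TCP orientation; "ft_force": force on the tool from outside, world axes, zero at the start; "moment": the same for the moment, N m; "opening": opening from 0.0 (shut) to 1.0 (fully open).
Only numpy, scipy, OpenCV 4.12 (cv2) and the standard library are available. Lean on these libraries where they do the work, as an engineer would, in place of code of your own. Each camera call takes 0.05 s, during which the arm holds its last target.

TASK

Roll the red-capped core tube along the grey mat onto the yellow focus line by pushing sideways on its top with a fingertip, so that it ends lying still and lengthways along that line; do not push it from the side, drag, grip or lift it. Then take your finger off it and press the green button of the release box fully down to take the picture, and let go. Leave the other things as they are.

Things in the scene. Friction and masses are not known exactly. Their poses are not given: they have to be found in the camera images.
- core_tube: Clear liner full of soil with a red cap on each end, lying on the mat. 150 mm long, 0.15 to 0.3 kg; caps 38 mm across and 16 mm long, liner 34 mm. It rolls on the caps: axis 19 mm, liner top 36 mm over the mat. Origin at its middle; x along it. Not slippery: pushed on top it goes about half as far as the fingertip, and stops within a few mm when let go. Starts 35 to 65 mm from each line.
- yellow_line (a point): Middle of the yellow focus line, a flat strip of tape on the mat, 190 mm by 10 mm. This point is on its centre line, on the mat's surface (4 mm above the bench), opposite the mat's middle; its x axis runs along the line, its y axis across it. The tube's axis must come to lie over this line.
- white_line (a point): A like strip of white tape, parallel to the yellow one and 100 mm from it, on the other side of the tube; the focus line of another lens, not wanted now. Which of the two lies nearer to the camera differs from start to start.
- mat: The grey rubber mat, fixed to the bench, 240 mm (its x) by 340 mm (its y) and 4 mm thick, with white scale marks along one edge. Origin at the centre of its underside, on the bench. The tape lines run along its x axis; the tube rolls along its y axis.
- release_top (a point): Centre of the top of the green push button (30 mm in diameter) on the grey release box (76 by 96 mm, 30 mm high, fixed). It is about 52 mm above the bench and goes straight down when pressed.
- release (a joint): Travel of the green button: 0 when out, 0.006 m when fully down, which takes about 5 N; a spring brings it back.
- camera_stand: Camera on a column stand, fixed, beyond the mat's +y edge, looking down across the mat. Foot 160 by 130 mm, 250 mm high; origin on the bench under the camera, 360 mm from the mat's origin along the mat's y; the lens reaches some 75 mm from there towards the mat, about 150 mm up.
- lens_cap: Round black lens cap, 60 mm in diameter and 9 mm thick, lying loose near a corner of the mat. Origin at the centre of its underside. Leave alone.
- small_vial: Small amber vial with a blue cap, 21 mm in diameter and 50 mm high, standing loose near the opposite corner of the mat. Origin at the centre of its underside. Leave alone.
- blue_tube: A second core tube of the same size with blue caps, lying in a low dark cradle on the bench beyond the release box. Origin at its middle. Leave alone.
- jar_a: Brown sample jar with a white lid, 62 mm in diameter and 90 mm high, standing on the bench. Origin at the centre of its underside. Leave alone.
- jar_b: A like brown jar with a blue lid, standing on the bench. Origin at the centre of its underside. Leave alone.

How it is judged:
By the outcome, as a careful person would: the job done as asked, in the order asked, and still so for the second after the job is handed in, with the robot touching nothing.
It also fails if it takes over 64 s, if anything falls off the work surface, if the arm or the gripper's body presses on something with over 40 N, if the wrist force passes 120 N, or if a joint passes its speed limit or range.

## Working session

There is one attempt and no reset: what is moved stays moved. The work goes in short steps, Python scripts to look and compute and a tool call to move; the robot and the scene stay as the last step left them, time stands still between calls to the robot, and variables do not carry over. Pictures are saved under pics/ and viewed, and the job is handed in when it is done.

Besides the shell and the picture viewer there is one more tool, called after ">>>" as name(argument=value, ...), one argument or row to a line, values as JSON. jog_arm: Moves the arm, as the interface text tells. Its arguments: {"type":"object","properties":{"series":{"type":"array"}},"required":["series"]}

```bash
mkdir -p pics; ls
python3 - <<'E'
from cell import env
import cv2,numpy as np
np.set_printoptions(precision=3,suppress=True)
print(env.state())
for n in("side","top"):
    i=env.camera_info(n);print(n,i, -np.array(i["R"]).T@np.array(i["t"]))
    cv2.imwrite(f"pics/{n}0.png",env.read_camera(n)[:,:,::-1])
E
```

```text
pics
{'t': 0.0, 'joints': array([-1.42 ,  0.492,  1.559, -0.   ,  1.092, -0.106]), 'qvel': array([-0.001, -0.   , -0.001, -0.001,  0.002,  0.   ]), 'tau': array([ -0.   , -61.265, -25.818,   0.069,   0.048,  -0.   ]), 'eef_pos': array([ 158.735, -604.266,  225.043]), 'tcp_rot': array([-1.571,  0.001, -1.314]), 'ft_force': array([-0.231,  0.059, -0.127]), 'moment': array([-0.01 ,  0.031, -0.041]), 'opening': 1.0008242975458268}
side {'camera_matrix': array([[544.301,   0.   , 276.566],
       [  0.   , 544.301, 203.232],
       [  0.   ,   0.   ,   1.   ]]), 'R': array([[-0.92 , -0.391, -0.012],
       [-0.292,  0.707, -0.644],
       [ 0.26 , -0.589, -0.765]]), 't': array([ 485.434,  230.041, 1369.022])} [ 157.389  833.135 1201.624]
top {'camera_matrix': array([[530.004,   0.   , 280.867],
       [  0.   , 530.004, 213.294],
       [  0.   ,   0.   ,   1.   ]]), 'R': array([[-0.016, -1.   ,  0.007],
       [-0.993,  0.015, -0.12 ],
       [ 0.119, -0.009, -0.993]]), 't': array([ -24.182,  542.802, 1400.314])} [ 371.176  -19.588 1455.315]
```

View pics/top0.png

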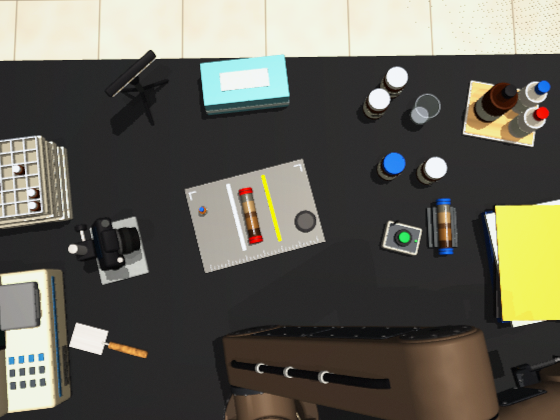

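View pics/side0.png

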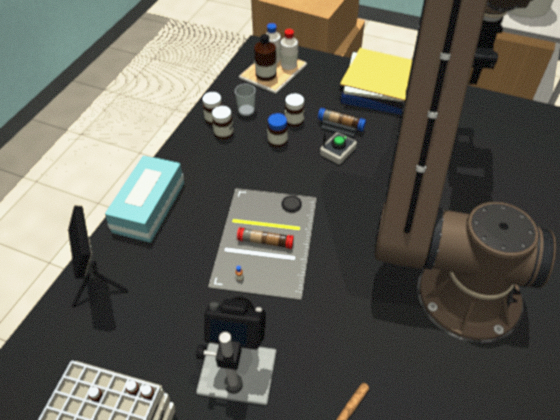

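Top view: tube about (251,216), yellow line (272,208) to its right, white line (236,217), button (404,237), lens cap (305,221), vial (203,211), and the camera stand on the left. Next I measure them.

```bash
cat > h.py <<'E'
import cv2,numpy as np
from cell import env
np.set_printoptions(precision=2,suppress=True)
def ray(n,uv,z):
    i=env.camera_info(n);K,R,t=map(np.array,(i["camera_matrix"],i["R"],i["t"]))
    c=-R.T@t; d=R.T@np.linalg.inv(K)@np.array([uv[0],uv[1],1.]); return c+d*(z-c[2])/d[2]
ROI={"top":(180,155,330,275),"side":(205,185,320,300)}
BROI={"top":(380,215,425,260),"side":(320,130,360,165)}
def masks(img,roi):
    x0,y0,x1,y1=roi; hsv=cv2.cvtColor(img,cv2.COLOR_RGB2HSV)
    r=np.zeros(img.shape[:2],np.uint8); r[y0:y1,x0:x1]=255
    f=lambda a,b:cv2.inRange(hsv,np.array(a),np.array(b))&r
    return dict(red=(f((0,170,90),(5,255,255))|f((174,170,90),(180,255,255))),yellow=f((25,130,120),(35,255,255)),
      white=f((0,0,200),(180,45,255)),green=f((45,120,60),(85,255,255)))
def blobs(m,amin):
    n,l,s,c=cv2.connectedComponentsWithStats(m)
    return sorted([(s[k][4],c[k],np.argwhere(l==k)[:,::-1].astype(np.float32)) for k in range(1,n) if s[k][4]>=amin],key=lambda b:-b[0])
def line(n,b,z):
    w=np.array([ray(n,p,z) for p in b[2]])[:,:2].astype(np.float32)
    (c,s,a)=cv2.minAreaRect(w); m=w.mean(0)
    vx,vy,_,_=cv2.fitLine(w,cv2.DIST_L2,0,.01,.01).ravel()
    return m,np.array(c),sorted(s),np.degrees(np.arctan2(vy,vx))
def measure(n,img):
    M=masks(img,ROI[n])
    for k in("yellow","white"):
        b=blobs(M[k],60)
        if b: print(n,k,b[0][0],*line(n,b[0],4))
    rb=blobs(M["red"],25)
    P=[]
    for b in rb[:2]:
        p=ray(n,b[1],28); P.append(p); print(n,"red",b[0],b[1],p)
    if len(P)>1:
        d=P[0]-P[1]; print(n,"tube mid",(P[0]+P[1])[:2]/2,"len",np.hypot(*d[:2]),"ang",np.degrees(np.arctan2(d[1],d[0])))
    g=blobs(masks(img,BROI[n])["green"],20)
    if g: print(n,"green",g[0][0],g[0][1],ray(n,g[0][1],52))
E
python3 - <<'E'
from h import *
for n in("top","side"): measure(n,cv2.cvtColor(cv2.imread(f"pics/{n}0.png"),cv2.COLOR_BGR2RGB))
# mat corners from top
img=cv2.imread("pics/top0.png"); x=img[150:280,180:330]
cv2.imwrite("pics/z0.png",cv2.resize(x,None,fx=5,fy=4.6,interpolation=cv2.INTER_CUBIC))
img=cv2.imread("pics/side0.png"); x=img[180:300,200:325]
cv2.imwrite("pics/z1.png",cv2.resize(x,None,fx=5,fy=5,interpolation=cv2.INTER_CUBIC)[:600])
E
```

```text
top yellow 262 [563.06  -5.39] [562.31  -5.65] [10.674199104309082, 190.44898986816406] 13.836451
top white 315 [536.69  90.96] [538.31  91.52] [13.125504493713379, 190.6896209716797] 14.027199
top red 88 [255.23 238.82] [474.67  37.47  28.  ]
top red 72 [244.81 190.76] [606.25  64.49  28.  ]
top tube mid [540.46  50.98] len 134.32727978621327 ang -168.39434276663184
top green 105 [404.02 236.92] [ 471.78 -358.74   52.  ]
side yellow 216 [563.22  -7.11] [563.52  -7.02] [11.285497665405273, 187.55642700195312] 13.97907
side white 301 [538.23  89.29] [540.52  89.83] [13.933178901672363, 190.54197692871094] 13.947062
side red 82 [288.66 241.4 ] [475.21  39.74  28.  ]
side red 54 [240.04 233.17] [606.67  64.48  28.  ]
side tube mid [540.94  52.11] len 133.76348976017294 ang -169.33806734399852
side green 81 [339.02 140.12] [ 470.74 -356.09   52.  ]
```

View pics/z0.png

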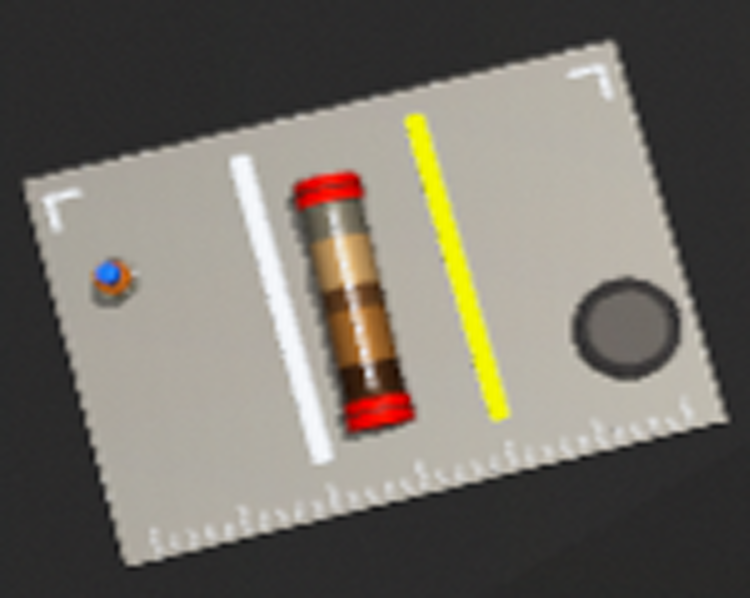

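View pics/z1.png

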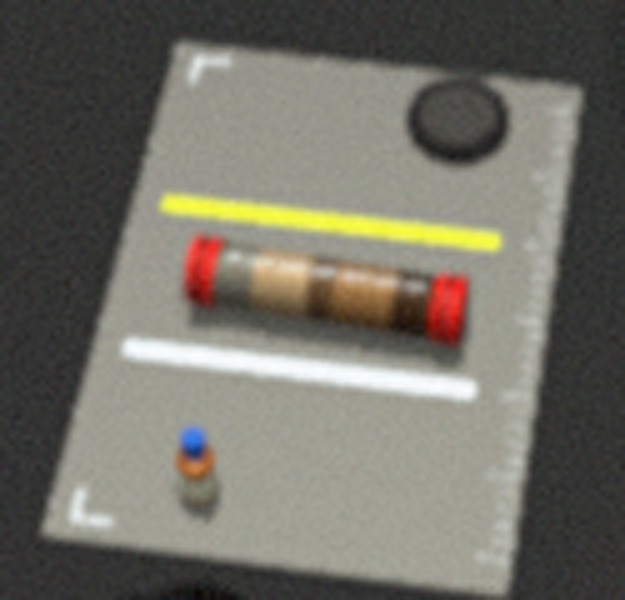

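Yellow line: middle about (563,-6), angle 13.9°. Tube: middle about (540.7,51.5), angle about 11.2°, about 61 mm from the line. The given sizes check out: line 190x10, white to yellow about 100, cap centres 134. I'll close the gripper and go above the tube, off-centre towards its -x end to correct the small skew.

>>> jog_arm(
  series=[
    {"dx":0.019,"dy":0.0365,"gripper":0},
    {"dx":0.019,"dy":0.0365,"gripper":0},
    {"dx":0.019,"dy":0.0365,"gripper":0},
    {"dx":0.019,"dy":0.0365,"gripper":0},
    {"dx":0.019,"dy":0.0365,"gripper":0},
    {"dx":0.019,"dy":0.0365,"gripper":0},
    {"dx":0.019,"dy":0.0365,"gripper":0},
    {"dx":0.019,"dy":0.0365,"gripper":0},
    {"dx":0.019,"dy":0.0365,"gripper":0},
    {"dx":0.019,"dy":0.0365,"gripper":0},
    {"dx":0.019,"dy":0.0365,"gripper":0},
    {"dx":0.019,"dy":0.0365,"gripper":0},
  ],
)

```text
$.series[0]: bad value
```

>>> jog_arm(
  series=[
    {"dx":0.019,"dy":0.0365,"rz":-1},
    {"dx":0.019,"dy":0.0365,"rz":-1},
    {"dx":0.019,"dy":0.0365,"rz":-1},
    {"dx":0.019,"dy":0.0365,"rz":-0.5},
    {"dx":0.019,"dy":0.0365},
    {"dx":0.019,"dy":0.0365},
    {"dz":-0.03},
    {"dz":-0.04},
    {"dz":-0.04},
    {"dx":0},
  ],
)

```text
$.series[0]: bad value
```

Run:
```python
from h import *
for n in("top","side"):
    im=env.read_camera(n); cv2.imwrite(f"pics/{n}1.png",im[:,:,::-1]); measure(n,im)
    x0,y0,x1,y1=ROI[n]
    cv2.imwrite(f"pics/{n}1z.png",cv2.resize(im[y0-20:y1,x0:x1,::-1],None,fx=4,fy=4,interpolation=cv2.INTER_CUBIC))
s=env.state();print(s["t"],s["eef_pos"],s["tcp_rot"],s["ft_force"],s["opening"],s["joints"])
```

```text
top yellow 261 [563.15  -5.35] [562.31  -5.65] [10.674199104309082, 190.44898986816406] 13.826491
top white 315 [536.52  90.92] [538.3   91.58] [13.233095169067383, 190.699462890625] 14.048363
top red 88 [255.23 238.82] [474.67  37.47  28.  ]
top red 72 [244.81 190.76] [606.25  64.49  28.  ]
top tube mid [540.46  50.98] len 134.32727978621327 ang -168.39434276663184
top green 105 [404.02 236.92] [ 471.78 -358.74   52.  ]
side yellow 214 [563.1   -7.14] [563.5   -6.95] [11.230463027954102, 187.56150817871094] 13.880936
side white 297 [539.16  89.57] [540.49  89.98] [13.62600326538086, 190.54197692871094] 13.966121
side red 82 [288.72 241.49] [474.96  39.93  28.  ]
side red 55 [240.05 233.2 ] [606.58  64.57  28.  ]
side tube mid [540.77  52.25] len 133.9032396203571 ang -169.39897006816682
side green 81 [338.85 140.05] [ 471.34 -356.2    52.  ]
0.2 [ 158.74 -604.37  225.3 ] [-1.57  0.   -1.31] [-0.4  -0.17  0.06] 0.9998855906156593 [-1.42  0.49  1.56 -0.    1.09 -0.11]
```

The call was refused with "bad value", so I'll try a single row with every field given.

>>> jog_arm(
  series=[
    {"dx":0.019,"dy":0.036,"dz":0.0,"rx":0.0,"ry":0.0,"rz":0.0,"gripper":0.0},
  ],
)

```text
t: 0.3
eef_pos: [176.5, -570.5, 224.9]
tcp_rot: [-1.571, -0.001, -1.317]
ft_force: [1.2, -0.1, -0.9]
opening: 0.958
```

Every field has to be given.

>>> jog_arm(
  series=[
    {"dx":0.019,"dy":0.0365,"dz":0,"rx":0,"ry":0,"rz":0,"gripper":0},
    {"dx":0.019,"dy":0.0365,"dz":0,"rx":0,"ry":0,"rz":0,"gripper":0},
    {"dx":0.019,"dy":0.0365,"dz":0,"rx":0,"ry":0,"rz":0,"gripper":0},
    {"dx":0.019,"dy":0.0365,"dz":0,"rx":0,"ry":0,"rz":0,"gripper":0},
    {"dx":0.019,"dy":0.0365,"dz":0,"rx":0,"ry":0,"rz":0,"gripper":0},
    {"dx":0.019,"dy":0.0365,"dz":0,"rx":0,"ry":0,"rz":0,"gripper":0},
    {"dx":0.019,"dy":0.0365,"dz":0,"rx":0,"ry":0,"rz":0,"gripper":0},
    {"dx":0.019,"dy":0.0365,"dz":0,"rx":0,"ry":0,"rz":0,"gripper":0},
    {"dx":0.019,"dy":0.0365,"dz":0,"rx":0,"ry":0,"rz":0,"gripper":0},
    {"dx":0.019,"dy":0.0365,"dz":0,"rx":0,"ry":0,"rz":0,"gripper":0},
    {"dx":0.019,"dy":0.0365,"dz":0,"rx":0,"ry":0,"rz":0,"gripper":0},
    {"dx":0.019,"dy":0.0365,"dz":0,"rx":0,"ry":0,"rz":0,"gripper":0},
  ],
)

```text
t: 1.5
eef_pos: [406.3, -128.9, 225.8]
tcp_rot: [-1.571, -0.0, -1.314]
ft_force: [-0.1, -0.1, 0.6]
opening: 0.012
```

>>> jog_arm(
  series=[
    {"dx":0.019,"dy":0.0365,"dz":0,"rx":0,"ry":0,"rz":-1,"gripper":0},
    {"dx":0.019,"dy":0.0365,"dz":0,"rx":0,"ry":0,"rz":-1,"gripper":0},
    {"dx":0.019,"dy":0.0365,"dz":0,"rx":0,"ry":0,"rz":-1,"gripper":0},
    {"dx":0.019,"dy":0.0365,"dz":0,"rx":0,"ry":0,"rz":-0.5,"gripper":0},
    {"dx":0.018,"dy":0.036,"dz":0,"rx":0,"ry":0,"rz":0,"gripper":0},
    {"dx":0,"dy":0,"dz":-0.04,"rx":0,"ry":0,"rz":0,"gripper":0},
    {"dx":0,"dy":0,"dz":-0.04,"rx":0,"ry":0,"rz":0,"gripper":0},
    {"dx":0,"dy":0,"dz":-0.04,"rx":0,"ry":0,"rz":0,"gripper":0},
    {"dx":0,"dy":0,"dz":-0.035,"rx":0,"ry":0,"rz":0,"gripper":0},
    {"dx":0,"dy":0,"dz":0,"rx":0,"ry":0,"rz":0,"gripper":0},
  ],
)

```text
t: 2.5
eef_pos: [497.9, 51.5, 67.3]
tcp_rot: [-1.578, 0.001, -1.375]
ft_force: [0.7, 0.8, 0.4]
opening: 0.006
```

```bash
cat > look.py <<'E'
from h import *
import sys
k=sys.argv[1]
for n in sys.argv[2:]:
    im=env.read_camera(n); measure(n,im)
    x0,y0,x1,y1=ROI[n]
    cv2.imwrite(f"pics/{n}{k}.png",cv2.resize(im[y0-20:y1,x0-10:x1+10,::-1],None,fx=4,fy=4,interpolation=cv2.INTER_CUBIC))
s=env.state();print(s["t"],s["eef_pos"],s["tcp_rot"],s["ft_force"],s["opening"])
E
python3 look.py 2 top side
```

```text
top yellow 85 [625.45   9.86] [625.57  10.01] [10.703824996948242, 60.15209197998047] 14.474974
top red 71 [244.89 190.75] [606.3   64.27  28.  ]
top green 105 [404.02 236.92] [ 471.78 -358.74   52.  ]
side yellow 92 [615.71   5.93] [615.58   5.87] [11.637720108032227, 80.41653442382812] 13.776044
side white 183 [572.68  97.92] [573.31  97.97] [13.227461814880371, 122.97411346435547] 13.876214
side red 79 [288.84 241.13] [475.12  38.72  28.  ]
side red 54 [240.17 233.09] [606.45  64.12  28.  ]
side tube mid [540.79  51.42] len 133.76623708422602 ang -169.05066892278583
2.6 [499.89  51.48  71.06] [-1.57  0.   -1.38] [ 0.36 -0.04  0.36] 0.0035997335436836644
```

View pics/side2.png

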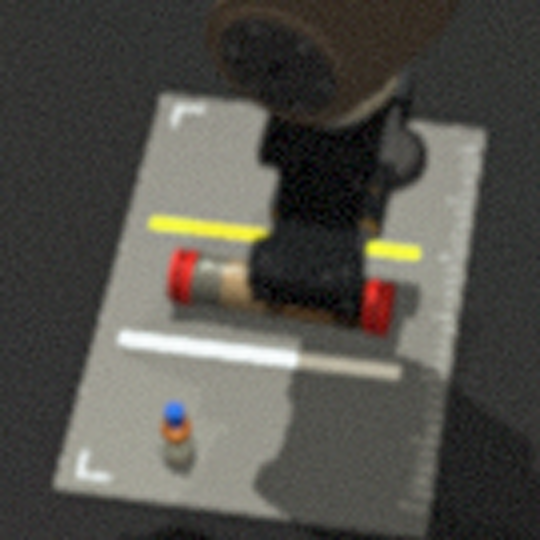

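View pics/top2.png

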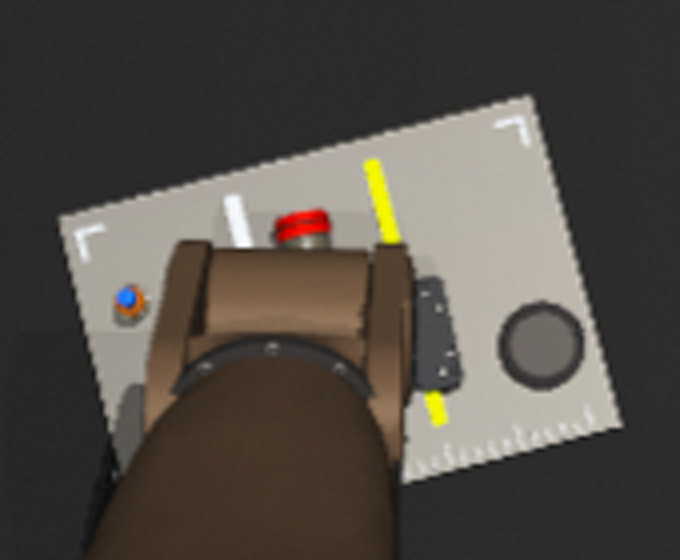

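The side picture shows both caps, at (180,277) and (378,306) in the crop, with the gripper over the -x half. I'll descend until I feel contact.

>>> jog_arm(
  series=[
    {"dx":0,"dy":0,"dz":-0.01,"rx":0,"ry":0,"rz":0,"gripper":0},
    {"dx":0,"dy":0,"dz":-0.006,"rx":0,"ry":0,"rz":0,"gripper":0},
    {"dx":0,"dy":0,"dz":-0.002,"rx":0,"ry":0,"rz":0,"gripper":0},
    {"dx":0,"dy":0,"dz":-0.001,"rx":0,"ry":0,"rz":0,"gripper":0},
    {"dx":0,"dy":0,"dz":0,"rx":0,"ry":0,"rz":0,"gripper":0},
  ],
)

```text
t: 3.1
eef_pos: [499.9, 51.5, 51.9]
tcp_rot: [-1.57, -0.0, -1.375]
ft_force: [0.8, -0.0, -0.7]
opening: 0.004
```

>>> jog_arm(
  series=[
    {"dx":0,"dy":0,"dz":-0.001,"rx":0,"ry":0,"rz":0,"gripper":0},
    {"dx":0,"dy":0,"dz":0,"rx":0,"ry":0,"rz":0,"gripper":0},
  ],
)

```text
t: 3.3
eef_pos: [499.8, 51.5, 50.8]
tcp_rot: [-1.571, -0.0, -1.375]
ft_force: [0.4, -0.4, -0.7]
opening: 0.004
```

>>> jog_arm(
  series=[
    {"dx":0,"dy":0,"dz":-0.001,"rx":0,"ry":0,"rz":0,"gripper":0},
    {"dx":0,"dy":0,"dz":0,"rx":0,"ry":0,"rz":0,"gripper":0},
  ],
)

```text
t: 3.5
eef_pos: [499.9, 51.6, 50.0]
tcp_rot: [-1.57, -0.0, -1.375]
ft_force: [-0.8, 1.5, 5.7]
opening: 0.009
```

Contact with 5.7 N at z 50. Now the first stroke, 32 mm along the rolling direction.

>>> jog_arm(
  series=[
    {"dx":0.0004,"dy":-0.002,"dz":0,"rx":0,"ry":0,"rz":0,"gripper":0},
    {"dx":0.0008,"dy":-0.004,"dz":0,"rx":0,"ry":0,"rz":0,"gripper":0},
    {"dx":0.0008,"dy":-0.004,"dz":0,"rx":0,"ry":0,"rz":0,"gripper":0},
    {"dx":0.0008,"dy":-0.004,"dz":0,"rx":0,"ry":0,"rz":0,"gripper":0},
    {"dx":0.0008,"dy":-0.004,"dz":0,"rx":0,"ry":0,"rz":0,"gripper":0},
    {"dx":0.0008,"dy":-0.004,"dz":0,"rx":0,"ry":0,"rz":0,"gripper":0},
    {"dx":0.0008,"dy":-0.004,"dz":0,"rx":0,"ry":0,"rz":0,"gripper":0},
    {"dx":0.0008,"dy":-0.004,"dz":0,"rx":0,"ry":0,"rz":0,"gripper":0},
    {"dx":0.0004,"dy":-0.002,"dz":0,"rx":0,"ry":0,"rz":0,"gripper":0},
    {"dx":0,"dy":0,"dz":0,"rx":0,"ry":0,"rz":0,"gripper":0},
  ],
)

```text
t: 4.5
eef_pos: [506.5, 19.1, 50.7]
tcp_rot: [-1.57, -0.001, -1.375]
ft_force: [-2.9, -2.4, 15.9]
opening: 0.005
```

```bash
python3 look.py 3 side
```

```text
side yellow 87 [614.86   5.77] [616.59   6.21] [12.371711730957031, 78.40299987792969] 12.50783
side white 189 [571.79  97.76] [572.04  97.65] [13.614424705505371, 125.6022720336914] 14.037334
side red 71 [290.18 236.37] [477.73  22.75  28.  ]
side red 53 [241.36 228.83] [609.68  49.82  28.  ]
side tube mid [543.7   36.29] len 134.70241668730984 ang -168.40552625984967
4.55 [506.47  19.11  50.66] [-1.57 -0.   -1.38] [-3.48 -1.53 16.36] 0.0054548250475169565
```

The tube rolled 15.4 mm for a 32 mm stroke, as it should, and its angle rose slightly. I'll lift, go back a little further towards the -x end, and stroke again.

>>> jog_arm(
  series=[
    {"dx":0,"dy":0,"dz":0.005,"rx":0,"ry":0,"rz":0,"gripper":0},
    {"dx":0,"dy":0,"dz":0.005,"rx":0,"ry":0,"rz":0,"gripper":0},
    {"dx":-0.005,"dy":0.008,"dz":0,"rx":0,"ry":0,"rz":0,"gripper":0},
    {"dx":-0.005,"dy":0.0065,"dz":0,"rx":0,"ry":0,"rz":0.5,"gripper":0},
    {"dx":0,"dy":0,"dz":-0.004,"rx":0,"ry":0,"rz":0,"gripper":0},
    {"dx":0,"dy":0,"dz":-0.004,"rx":0,"ry":0,"rz":0,"gripper":0},
    {"dx":0,"dy":0,"dz":-0.0015,"rx":0,"ry":0,"rz":0,"gripper":0},
    {"dx":0,"dy":0,"dz":0,"rx":0,"ry":0,"rz":0,"gripper":0},
  ],
)

```text
t: 5.35
eef_pos: [496.1, 33.9, 49.8]
tcp_rot: [-1.571, 0.0, -1.367]
ft_force: [-0.3, -0.8, 1.2]
opening: 0.007
```

```bash
python3 look.py 4 side
```

```text
side yellow 105 [608.36   4.02] [609.93   4.51] [12.866212844848633, 92.12866973876953] 13.06215
side white 188 [572.    97.72] [571.99  97.85] [13.628677368164062, 125.60810852050781] 13.960134
side red 51 [241.43 228.67] [609.74  49.24  28.  ]
side red 44 [291.39 236.11] [475.06  20.74  28.  ]
side tube mid [542.4   34.99] len 137.65735757384186 ang 11.950894627994511
5.4 [496.12  33.89  49.94] [-1.57  0.   -1.37] [-0.41  0.03  1.58] 0.0053912113892288826
```

>>> jog_arm(
  series=[
    {"dx":0,"dy":0,"dz":-0.0005,"rx":0,"ry":0,"rz":0,"gripper":0},
    {"dx":0.0004,"dy":-0.002,"dz":0,"rx":0,"ry":0,"rz":0,"gripper":0},
    {"dx":0.0008,"dy":-0.004,"dz":0,"rx":0,"ry":0,"rz":0,"gripper":0},
    {"dx":0.0008,"dy":-0.004,"dz":0,"rx":0,"ry":0,"rz":0,"gripper":0},
    {"dx":0.0008,"dy":-0.004,"dz":0,"rx":0,"ry":0,"rz":0,"gripper":0},
    {"dx":0.0008,"dy":-0.004,"dz":0,"rx":0,"ry":0,"rz":0,"gripper":0},
    {"dx":0.0008,"dy":-0.004,"dz":0,"rx":0,"ry":0,"rz":0,"gripper":0},
    {"dx":0.0008,"dy":-0.004,"dz":0,"rx":0,"ry":0,"rz":0,"gripper":0},
    {"dx":0.0008,"dy":-0.004,"dz":0,"rx":0,"ry":0,"rz":0,"gripper":0},
    {"dx":0.0004,"dy":-0.002,"dz":0,"rx":0,"ry":0,"rz":0,"gripper":0},
    {"dx":0,"dy":0,"dz":0,"rx":0,"ry":0,"rz":0,"gripper":0},
  ],
)

```text
t: 6.5
eef_pos: [502.8, 1.4, 50.8]
tcp_rot: [-1.57, -0.001, -1.367]
ft_force: [-5.0, -2.3, 19.2]
opening: 0.005
```

```bash
python3 look.py 5 side top
```

```text
side white 200 [568.47  96.81] [568.2  96.7] [13.227459907531738, 133.5091552734375] 13.966795
side red 50 [243.24 223.22] [613.2  30.4  28. ]
side red 43 [292.07 232.33] [478.12   8.26  28.  ]
side tube mid [545.66  19.33] len 136.88589303502977 ang 9.307334650669734
top yellow 86 [623.78   9.37] [624.29   9.49] [11.420588493347168, 62.613037109375] 13.830512
top white 120 [594.96 105.83] [591.56 104.84] [12.745052337646484, 80.8322982788086] 13.163881
top red 74 [257.68 188.09] [613.1   29.35  28.  ]
top green 105 [404.02 236.92] [ 471.78 -358.74   52.  ]
6.6 [502.77   1.51  50.79] [-1.57 -0.   -1.37] [-4.43 -2.32 19.1 ] 0.009262905506407342
```

View pics/side5.png

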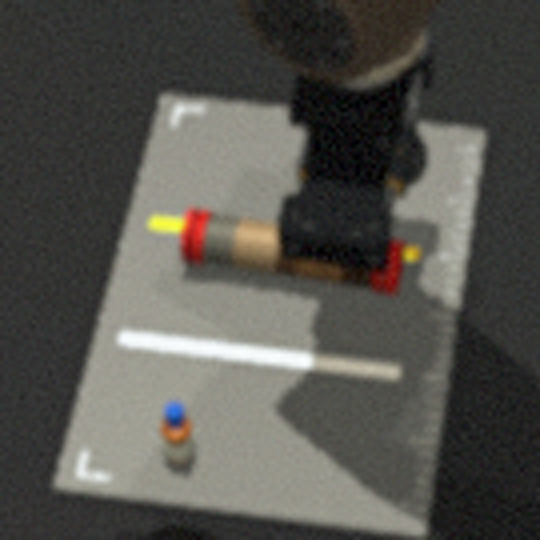

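The -x cap is partly hidden here, so that angle can't be trusted. I'll lift and pull the gripper clear to measure properly.

>>> jog_arm(
  series=[
    {"dx":0,"dy":0,"dz":0.005,"rx":0,"ry":0,"rz":0,"gripper":0},
    {"dx":0,"dy":0,"dz":0.025,"rx":0,"ry":0,"rz":0,"gripper":0},
    {"dx":0,"dy":-0.03,"dz":0.03,"rx":0,"ry":0,"rz":0,"gripper":0},
    {"dx":0,"dy":-0.04,"dz":0,"rx":0,"ry":0,"rz":0,"gripper":0},
    {"dx":0,"dy":-0.04,"dz":0,"rx":0,"ry":0,"rz":0,"gripper":0},
    {"dx":0,"dy":-0.04,"dz":0,"rx":0,"ry":0,"rz":0,"gripper":0},
    {"dx":0,"dy":0,"dz":0,"rx":0,"ry":0,"rz":0,"gripper":0},
  ],
)

```text
t: 7.3
eef_pos: [502.9, -152.0, 109.8]
tcp_rot: [-1.57, -0.001, -1.37]
ft_force: [-0.3, 0.1, 0.7]
opening: 0.005
```

```bash
python3 look.py 6 side top
```

```text
side white 289 [539.51  89.65] [540.47  90.04] [13.606049537658691, 190.54605102539062] 13.933492
side red 81 [291.28 230.7 ] [482.13   3.99  28.  ]
side red 51 [243.27 223.27] [613.04  30.53  28.  ]
side tube mid [547.58  17.26] len 133.56937559900453 ang -168.5364889053218
side green 79 [338.71 140.1 ] [ 471.67 -355.82   52.  ]
top yellow 222 [578.09  -1.6 ] [578.72  -1.14] [12.01227855682373, 156.43600463867188] 13.784847
top white 292 [538.26  91.19] [538.74  91.26] [11.953605651855469, 189.981689453125] 14.046188
top red 85 [267.78 236.12] [481.44   3.55  28.  ]
top red 74 [257.68 188.09] [613.1   29.35  28.  ]
top tube mid [547.27  16.45] len 134.16380410126115 ang -168.9114582324081
top green 105 [404.02 236.92] [ 471.78 -358.74   52.  ]
7.4 [ 502.31 -148.64  109.51] [-1.57  0.   -1.37] [-0.25  0.03  0.81] 0.0025069592375302177
```

View pics/side6.png

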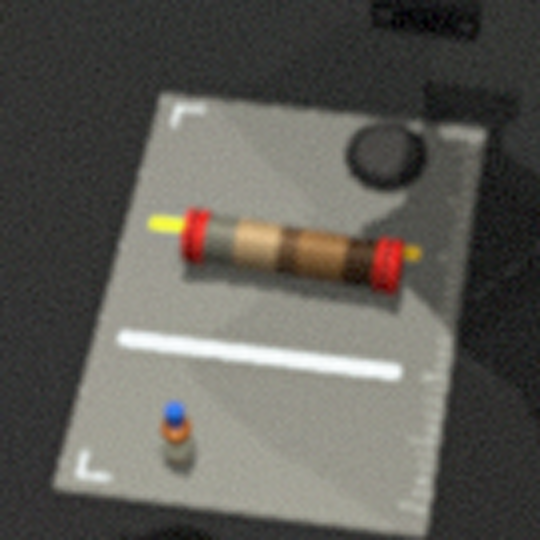

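View pics/top6.png

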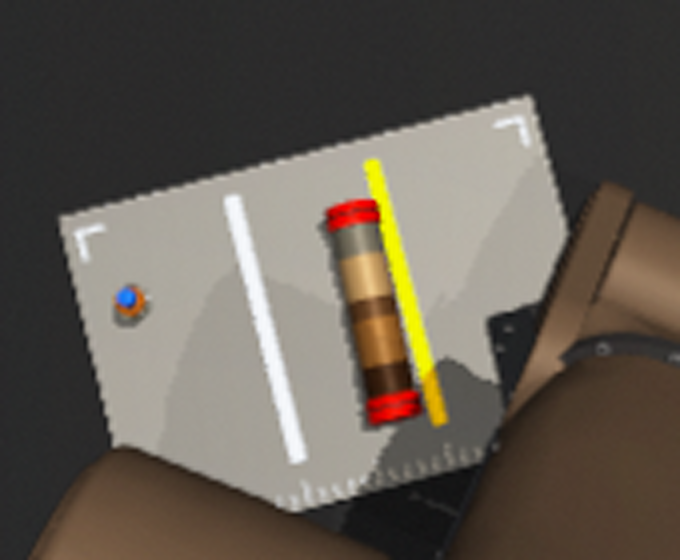

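A clear view from both cameras: tube middle (547.4,16.9), angle about 11.3°. Off-centre pushing does not yaw it because the caps grip, so a skew of about 2.6° stays. That puts the tube's ends 3.4 mm off the centre line, still within the tape. 26 mm remain. I'll now push at the middle in two strokes.

>>> jog_arm(
  series=[
    {"dx":0.0085,"dy":0.0345,"dz":0,"rx":0,"ry":0,"rz":0,"gripper":0},
    {"dx":0.009,"dy":0.0345,"dz":0,"rx":0,"ry":0,"rz":0,"gripper":0},
    {"dx":0.009,"dy":0.0345,"dz":0,"rx":0,"ry":0,"rz":0,"gripper":0},
    {"dx":0.009,"dy":0.0345,"dz":0,"rx":0,"ry":0,"rz":0,"gripper":0},
    {"dx":0.008,"dy":0.0345,"dz":0,"rx":0,"ry":0,"rz":0,"gripper":0},
    {"dx":0,"dy":0,"dz":-0.03,"rx":0,"ry":0,"rz":0,"gripper":0},
    {"dx":0,"dy":0,"dz":-0.02,"rx":0,"ry":0,"rz":0,"gripper":0},
    {"dx":0,"dy":0,"dz":-0.006,"rx":0,"ry":0,"rz":0,"gripper":0},
    {"dx":0,"dy":0,"dz":-0.002,"rx":0,"ry":0,"rz":0,"gripper":0},
    {"dx":0,"dy":0,"dz":-0.001,"rx":0,"ry":0,"rz":0,"gripper":0},
    {"dx":0,"dy":0,"dz":0,"rx":0,"ry":0,"rz":0,"gripper":0},
  ],
)

```text
t: 8.5
eef_pos: [546.3, 24.5, 51.4]
tcp_rot: [-1.57, -0.0, -1.367]
ft_force: [-0.0, -0.4, -0.0]
opening: 0.006
```

>>> jog_arm(
  series=[
    {"dx":0,"dy":0,"dz":-0.001,"rx":0,"ry":0,"rz":0,"gripper":0},
    {"dx":0,"dy":0,"dz":0,"rx":0,"ry":0,"rz":0,"gripper":0},
  ],
)

```text
t: 8.7
eef_pos: [546.4, 24.3, 50.3]
tcp_rot: [-1.57, -0.0, -1.367]
ft_force: [-0.4, 0.8, 4.7]
opening: 0.005
```

>>> jog_arm(
  series=[
    {"dx":0,"dy":0,"dz":-0.0005,"rx":0,"ry":0,"rz":0,"gripper":0},
    {"dx":0,"dy":0,"dz":0,"rx":0,"ry":0,"rz":0,"gripper":0},
  ],
)

```text
t: 8.9
eef_pos: [546.4, 24.5, 50.1]
tcp_rot: [-1.569, -0.0, -1.367]
ft_force: [-1.3, 0.8, 10.2]
opening: 0.007
```

>>> jog_arm(
  series=[
    {"dx":0.0004,"dy":-0.002,"dz":0,"rx":0,"ry":0,"rz":0,"gripper":0},
    {"dx":0.0008,"dy":-0.004,"dz":0,"rx":0,"ry":0,"rz":0,"gripper":0},
    {"dx":0.0008,"dy":-0.004,"dz":0,"rx":0,"ry":0,"rz":0,"gripper":0},
    {"dx":0.0008,"dy":-0.004,"dz":0,"rx":0,"ry":0,"rz":0,"gripper":0},
    {"dx":0.0008,"dy":-0.004,"dz":0,"rx":0,"ry":0,"rz":0,"gripper":0},
    {"dx":0.0008,"dy":-0.004,"dz":0,"rx":0,"ry":0,"rz":0,"gripper":0},
    {"dx":0.0008,"dy":-0.004,"dz":0,"rx":0,"ry":0,"rz":0,"gripper":0},
    {"dx":0.0004,"dy":-0.002,"dz":0,"rx":0,"ry":0,"rz":0,"gripper":0},
    {"dx":0,"dy":0,"dz":0,"rx":0,"ry":0,"rz":0,"gripper":0},
  ],
)

```text
t: 9.8
eef_pos: [552.3, -4.1, 50.8]
tcp_rot: [-1.569, -0.001, -1.367]
ft_force: [-3.4, -2.0, 19.1]
opening: 0.008
```

```bash
python3 look.py 7 side top
```

```text
side white 120 [593.91 103.03] [593.37 102.93] [13.227460861206055, 81.6528091430664] 14.01235
side red 70 [292.09 226.66] [485.28  -9.63  28.  ]
side red 56 [244.66 219.11] [615.72  15.91  28.  ]
side tube mid [550.5    3.14] len 132.90975915883214 ang -168.922544465365
top white 80 [605.69 109.07] [601.01 107.46] [12.074050903320312, 61.234519958496094] 10.654644
top green 105 [404.02 236.92] [ 471.78 -358.74   52.  ]
9.9 [552.3   -4.02  50.87] [-1.57 -0.   -1.37] [-3.9  -1.63 18.01] 0.003580886334554983
```

View pics/side7.png

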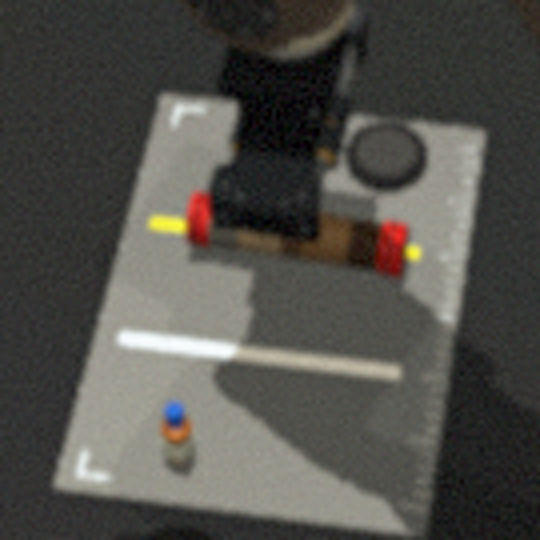

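It moved 14.4 mm, leaving about 11.7 mm. Lift, step back 13 mm, press again and stroke 23 mm.

>>> jog_arm(
  series=[
    {"dx":0,"dy":0,"dz":0.004,"rx":0,"ry":0,"rz":0,"gripper":0},
    {"dx":0,"dy":0,"dz":0.004,"rx":0,"ry":0,"rz":0,"gripper":0},
    {"dx":-0.0012,"dy":0.0065,"dz":0,"rx":0,"ry":0,"rz":0,"gripper":0},
    {"dx":-0.0012,"dy":0.0065,"dz":0,"rx":0,"ry":0,"rz":0,"gripper":0},
    {"dx":0,"dy":0,"dz":-0.003,"rx":0,"ry":0,"rz":0,"gripper":0},
    {"dx":0,"dy":0,"dz":-0.003,"rx":0,"ry":0,"rz":0,"gripper":0},
    {"dx":0,"dy":0,"dz":-0.0015,"rx":0,"ry":0,"rz":0,"gripper":0},
    {"dx":0,"dy":0,"dz":0,"rx":0,"ry":0,"rz":0,"gripper":0},
  ],
)

```text
t: 10.7
eef_pos: [549.3, 9.6, 50.0]
tcp_rot: [-1.571, 0.0, -1.366]
ft_force: [-2.4, 1.1, 10.7]
opening: 0.002
```

```bash
python3 look.py 8 side top
```

```text
side white 128 [591.62 102.63] [591.84 102.44] [13.58213996887207, 84.87755584716797] 14.639065
side red 72 [292.04 226.64] [485.42  -9.64  28.  ]
side red 38 [244.05 219.66] [616.44  18.3   28.  ]
side tube mid [550.93   4.33] len 133.9701921208784 ang -167.96271000122286
top green 105 [404.02 236.92] [ 471.78 -358.74   52.  ]
10.8 [549.29   9.5   50.01] [-1.57 -0.   -1.37] [-2.42  1.46 10.04] 0.004560832886590055
```

>>> jog_arm(
  series=[
    {"dx":0.0004,"dy":-0.002,"dz":0,"rx":0,"ry":0,"rz":0,"gripper":0},
    {"dx":0.0008,"dy":-0.004,"dz":0,"rx":0,"ry":0,"rz":0,"gripper":0},
    {"dx":0.0008,"dy":-0.004,"dz":0,"rx":0,"ry":0,"rz":0,"gripper":0},
    {"dx":0.0008,"dy":-0.004,"dz":0,"rx":0,"ry":0,"rz":0,"gripper":0},
    {"dx":0.0008,"dy":-0.004,"dz":0,"rx":0,"ry":0,"rz":0,"gripper":0},
    {"dx":0.0006,"dy":-0.003,"dz":0,"rx":0,"ry":0,"rz":0,"gripper":0},
    {"dx":0.0003,"dy":-0.0015,"dz":0,"rx":0,"ry":0,"rz":0,"gripper":0},
    {"dx":0,"dy":0,"dz":0,"rx":0,"ry":0,"rz":0,"gripper":0},
    {"dx":0,"dy":0,"dz":0,"rx":0,"ry":0,"rz":0,"gripper":0},
  ],
)

```text
t: 11.7
eef_pos: [554.0, -13.5, 51.0]
tcp_rot: [-1.57, -0.001, -1.367]
ft_force: [-6.1, -1.4, 21.6]
opening: 0.008
```

>>> jog_arm(
  series=[
    {"dx":0,"dy":0,"dz":0.003,"rx":0,"ry":0,"rz":0,"gripper":0},
    {"dx":0,"dy":0,"dz":0.01,"rx":0,"ry":0,"rz":0,"gripper":0},
    {"dx":0,"dy":0,"dz":0.03,"rx":0,"ry":0,"rz":0,"gripper":0},
    {"dx":-0.01,"dy":-0.04,"dz":0.03,"rx":0,"ry":0,"rz":0,"gripper":0},
    {"dx":-0.01,"dy":-0.045,"dz":0.02,"rx":0,"ry":0,"rz":0,"gripper":0},
    {"dx":-0.01,"dy":-0.045,"dz":0,"rx":0,"ry":0,"rz":0,"gripper":0},
    {"dx":-0.01,"dy":-0.045,"dz":0,"rx":0,"ry":0,"rz":0,"gripper":0},
    {"dx":-0.01,"dy":-0.045,"dz":0,"rx":0,"ry":0,"rz":0,"gripper":0},
    {"dx":0,"dy":0,"dz":0,"rx":0,"ry":0,"rz":0,"gripper":0},
  ],
)

```text
t: 12.6
eef_pos: [503.0, -236.6, 142.2]
tcp_rot: [-1.57, -0.001, -1.371]
ft_force: [0.8, -0.3, 0.1]
opening: 0.006
```

```bash
python3 look.py 9 side top
```

```text
side white 294 [540.04  89.8 ] [540.49  89.98] [13.626001358032227, 190.54196166992188] 13.996541
side red 73 [293.08 223.27] [487.13 -21.48  28.  ]
side red 52 [245.65 215.27] [618.94   2.57  28.  ]
side tube mid [553.04  -9.45] len 133.9940997604698 ang -169.65816087764455
side green 80 [338.91 140.07] [ 471.13 -356.16   52.  ]
top white 270 [547.46  93.59] [546.39  93.39] [12.41019058227539, 174.1064910888672] 14.190063
top red 85 [278.02 233.8 ] [487.28 -24.19  28.  ]
top red 70 [267.67 186.06] [618.32   2.02  28.  ]
top tube mid [552.8  -11.09] len 133.64274753020095 ang -168.6873568239963
12.7 [ 503.6  -232.78  142.03] [-1.57  0.   -1.37] [-0.02 -0.22 -0.65] 0.0016574370737904016
```

View pics/top9.png

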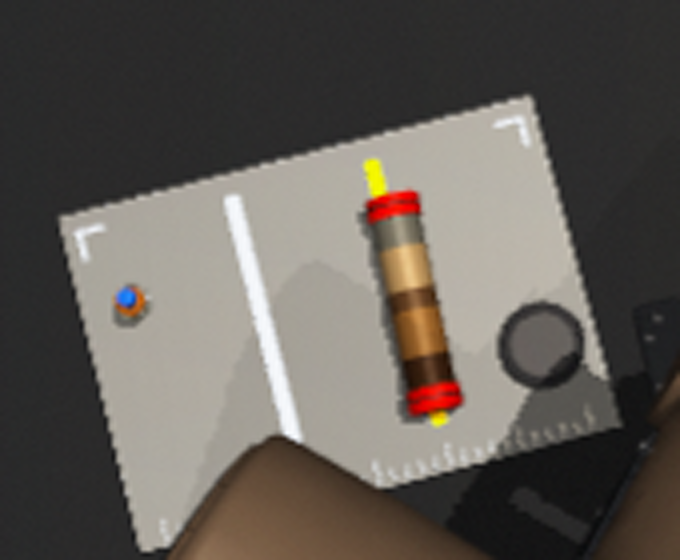

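View pics/side9.png

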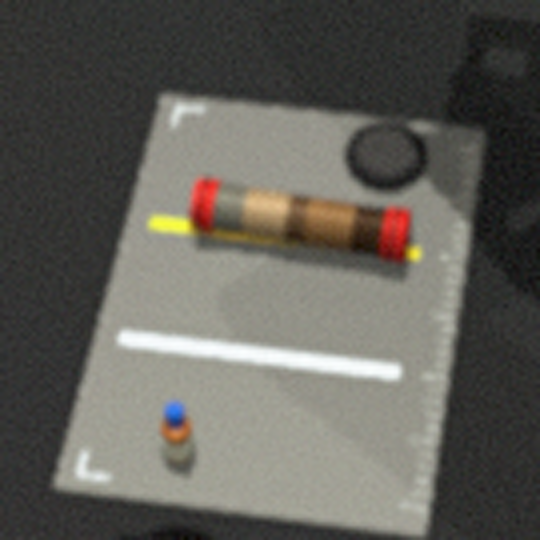

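Both views show it slightly past the line: yellow shows below the tube in the side view, and in the top crop the upper cap at (393,206) is right of the line. The cap outline centres on the axis at z = 23, not 28, so I'll re-measure with that and a looser mask.

```bash
cat > fine.py <<'E'
from h import *
Y={}
for n in("top","side"):
    im0=cv2.cvtColor(cv2.imread(f"pics/{n}0.png"),cv2.COLOR_BGR2RGB)
    b=blobs(masks(im0,ROI[n])["yellow"],60)[0]; m,c,s,a=line(n,b,4)
    u=np.array([np.cos(np.radians(a)),np.sin(np.radians(a))]); v=np.array([-u[1],u[0]])
    im=env.read_camera(n); hsv=cv2.cvtColor(im,cv2.COLOR_RGB2HSV)
    for vm in (25,90):
        M=cv2.inRange(hsv,np.array((0,130,vm)),np.array((5,255,255)))|cv2.inRange(hsv,np.array((173,130,vm)),np.array((180,255,255)))
        x0,y0,x1,y1=ROI[n]; r=np.zeros_like(M); r[y0-20:y1,x0:x1]=255; M&=r
        bb=blobs(M,25)[:2]; P=[ray(n,q[1],23)[:2] for q in bb]
        d=P[0]-P[1]; ang=np.degrees(np.arctan2(d[1],d[0]))%180; mid=(P[0]+P[1])/2
        print(n,vm,[q[0] for q in bb],"mid",mid,"across",(mid-c)@v,[float((p-c)@v) for p in P],"along",(mid-c)@u,"skew",ang-a)
E
python3 fine.py
```

```text
top 25 [np.int32(92), np.int32(76)] mid [553.08 -11.46] across -3.4368208711919492 [-0.08310711975343893, -6.790534622630488] along -10.347748870471394 skew -2.870836390315361
top 90 [np.int32(89), np.int32(75)] mid [553.14 -11.79] across -3.7656682411506557 [-0.5222413443795347, -7.0090951379217765] along -10.367589004637265 skew -2.776838592177654
side 25 [np.int32(86), np.int32(65)] mid [555.34 -13.98] across -4.776547363692745 [-0.2697936848576774, -9.28330104252781] along -9.61543803741128 skew -3.8580599774183497
side 90 [np.int32(80), np.int32(65)] mid [555.28 -14.62] across -5.379070864830167 [-1.4748406871325512, -9.28330104252781] along -9.830114348635679 skew -3.332840674788997
```

The tube overshot by about 4 mm, mostly at the +x end. I'll roll it back with a finger stroke of about 8 mm, pushing near that +x end.

>>> jog_arm(
  series=[
    {"dx":0.016,"dy":0.0375,"dz":0,"rx":0,"ry":0,"rz":0,"gripper":0},
    {"dx":0.016,"dy":0.0375,"dz":0,"rx":0,"ry":0,"rz":0,"gripper":0},
    {"dx":0.016,"dy":0.0375,"dz":0,"rx":0,"ry":0,"rz":0,"gripper":0},
    {"dx":0.016,"dy":0.0375,"dz":0,"rx":0,"ry":0,"rz":0,"gripper":0},
    {"dx":0.016,"dy":0.0375,"dz":0,"rx":0,"ry":0,"rz":0,"gripper":0},
    {"dx":0.015,"dy":0.0375,"dz":0,"rx":0,"ry":0,"rz":0,"gripper":0},
    {"dx":0,"dy":0,"dz":-0.04,"rx":0,"ry":0,"rz":0,"gripper":0},
    {"dx":0,"dy":0,"dz":-0.035,"rx":0,"ry":0,"rz":0,"gripper":0},
    {"dx":0,"dy":0,"dz":-0.01,"rx":0,"ry":0,"rz":0,"gripper":0},
    {"dx":0,"dy":0,"dz":-0.003,"rx":0,"ry":0,"rz":0,"gripper":0},
    {"dx":0,"dy":0,"dz":-0.002,"rx":0,"ry":0,"rz":0,"gripper":0},
    {"dx":0,"dy":0,"dz":0,"rx":0,"ry":0,"rz":0,"gripper":0},
  ],
)

```text
t: 14.0
eef_pos: [599.5, -7.1, 53.3]
tcp_rot: [-1.569, -0.001, -1.366]
ft_force: [-0.1, -0.1, 0.1]
opening: 0.005
```

>>> jog_arm(
  series=[
    {"dx":0,"dy":0,"dz":-0.001,"rx":0,"ry":0,"rz":0,"gripper":0},
    {"dx":0,"dy":0,"dz":0,"rx":0,"ry":0,"rz":0,"gripper":0},
  ],
)

```text
t: 14.2
eef_pos: [599.6, -7.2, 52.1]
tcp_rot: [-1.569, -0.001, -1.367]
ft_force: [-1.4, -0.5, -0.4]
opening: 0.002
```

>>> jog_arm(
  series=[
    {"dx":0,"dy":0,"dz":-0.001,"rx":0,"ry":0,"rz":0,"gripper":0},
    {"dx":0,"dy":0,"dz":-0.0005,"rx":0,"ry":0,"rz":0,"gripper":0},
    {"dx":0,"dy":0,"dz":0,"rx":0,"ry":0,"rz":0,"gripper":0},
  ],
)

```text
t: 14.5
eef_pos: [599.3, -7.3, 51.0]
tcp_rot: [-1.57, -0.001, -1.366]
ft_force: [-4.1, -0.5, 15.1]
opening: 0.005
```

>>> jog_arm(
  series=[
    {"dx":0,"dy":0,"dz":-0.0005,"rx":0,"ry":0,"rz":0,"gripper":0},
    {"dx":0,"dy":0,"dz":0,"rx":0,"ry":0,"rz":0,"gripper":0},
  ],
)

```text
t: 14.7
eef_pos: [599.3, -7.4, 50.9]
tcp_rot: [-1.569, -0.001, -1.366]
ft_force: [-4.2, -1.8, 20.4]
opening: 0.007
```

>>> jog_arm(
  series=[
    {"dx":0,"dy":0,"dz":0.001,"rx":0,"ry":0,"rz":0,"gripper":0},
    {"dx":-0.0003,"dy":0.0015,"dz":0,"rx":0,"ry":0,"rz":0,"gripper":0},
    {"dx":-0.0004,"dy":0.002,"dz":0,"rx":0,"ry":0,"rz":0,"gripper":0},
    {"dx":-0.0004,"dy":0.002,"dz":0,"rx":0,"ry":0,"rz":0,"gripper":0},
    {"dx":-0.0004,"dy":0.002,"dz":0,"rx":0,"ry":0,"rz":0,"gripper":0},
    {"dx":0,"dy":0,"dz":0,"rx":0,"ry":0,"rz":0,"gripper":0},
    {"dx":0,"dy":0,"dz":0,"rx":0,"ry":0,"rz":0,"gripper":0},
  ],
)

```text
t: 15.4
eef_pos: [597.7, 0.4, 51.1]
tcp_rot: [-1.57, -0.001, -1.366]
ft_force: [-2.6, -1.4, 11.0]
opening: 0.004
```

>>> jog_arm(
  series=[
    {"dx":0,"dy":0,"dz":0.003,"rx":0,"ry":0,"rz":0,"gripper":0},
    {"dx":0,"dy":0,"dz":0.01,"rx":0,"ry":0,"rz":0,"gripper":0},
    {"dx":0,"dy":0,"dz":0.04,"rx":0,"ry":0,"rz":0,"gripper":0},
    {"dx":-0.015,"dy":-0.04,"dz":0.04,"rx":0,"ry":0,"rz":0,"gripper":0},
    {"dx":-0.016,"dy":-0.045,"dz":0,"rx":0,"ry":0,"rz":0,"gripper":0},
    {"dx":-0.016,"dy":-0.045,"dz":0,"rx":0,"ry":0,"rz":0,"gripper":0},
    {"dx":-0.016,"dy":-0.045,"dz":0,"rx":0,"ry":0,"rz":0,"gripper":0},
    {"dx":-0.016,"dy":-0.045,"dz":0,"rx":0,"ry":0,"rz":0,"gripper":0},
    {"dx":-0.016,"dy":-0.045,"dz":0,"rx":0,"ry":0,"rz":0,"gripper":0},
    {"dx":0,"dy":0,"dz":0,"rx":0,"ry":0,"rz":0,"gripper":0},
  ],
)

```text
t: 16.4
eef_pos: [503.1, -263.3, 137.7]
tcp_rot: [-1.57, -0.001, -1.371]
ft_force: [0.5, 1.0, -0.0]
opening: 0.002
```

```bash
python3 fine.py; python3 look.py 10 side top
```

```text
top 25 [np.int32(91), np.int32(79)] mid [552.8   -7.57] across 0.4137660690635676 [3.3465965105322897, -2.519064372405182] along -9.692452419437172 skew -2.50649670451989
top 90 [np.int32(88), np.int32(78)] mid [552.9   -7.81] across 0.1565698481909588 [3.0554791330047677, -2.742339436622863] along -9.654083474545208 skew -2.480179131384574
side 25 [np.int32(86), np.int32(66)] mid [554.61  -9.86] across -0.5990240291977815 [2.462130861422516, -3.6601789198180517] along -9.329504239910312 skew -2.6205307038572414
side 90 [np.int32(84), np.int32(65)] mid [554.78 -10.26] across -1.029559209044563 [1.9415002448069125, -4.00061866289604] along -9.258680525633642 skew -2.5406948582539997
side white 293 [540.22  89.91] [540.47  90.04] [13.606051445007324, 190.54605102539062] 13.87799
side red 74 [292.55 223.88] [487.68 -18.99  28.  ]
side red 51 [245.27 216.08] [618.7    5.58  28.  ]
side tube mid [553.19  -6.71] len 133.29983365618438 ang -169.37950213300655
side green 80 [338.79 140.04] [ 471.54 -356.18   52.  ]
top white 266 [549.49  94.2 ] [548.36  93.91] [12.35499095916748, 170.03025817871094] 14.010104
top red 85 [276.79 234.01] [486.75 -20.85  28.  ]
top red 74 [266.68 186.2 ] [617.96   4.74  28.  ]
top tube mid [552.36  -8.05] len 133.67837015254585 ang -168.96196462668428
16.6 [ 504.92 -257.92  137.42] [-1.57  0.   -1.37] [ 0.25  0.04 -0.28] 0.0035512275385909246
```

View pics/top10.png

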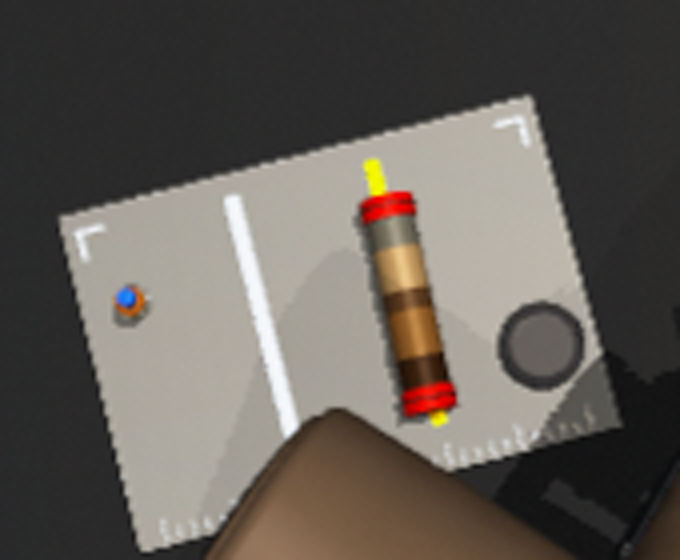

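View pics/side10.png

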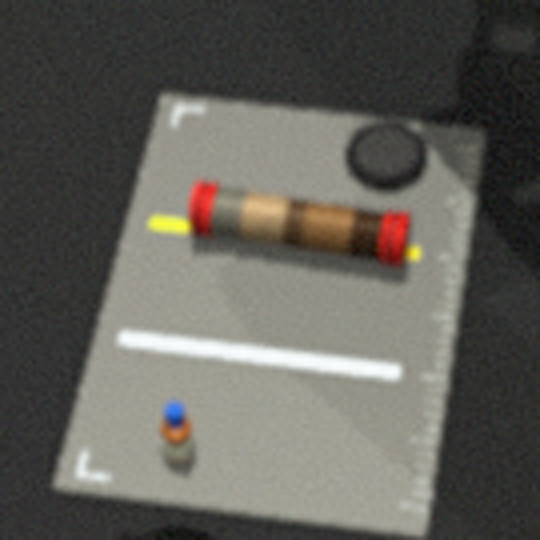

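The tube now lies centred across the line, within about 1 mm in both views, with a skew of about 2.5° (cap centres about ±3 mm, on the tape). Vial and lens cap haven't moved. Next the button, at about (471.5,-357.5), top at z 52.

>>> jog_arm(
  series=[
    {"dx":-0.011,"dy":-0.033,"dz":0,"rx":0,"ry":0,"rz":0,"gripper":0},
    {"dx":-0.011,"dy":-0.033,"dz":0,"rx":0,"ry":0,"rz":0,"gripper":0},
    {"dx":-0.0115,"dy":-0.0335,"dz":0,"rx":0,"ry":0,"rz":0,"gripper":0},
    {"dx":0,"dy":0,"dz":-0.03,"rx":0,"ry":0,"rz":0,"gripper":0},
    {"dx":0,"dy":0,"dz":-0.03,"rx":0,"ry":0,"rz":0,"gripper":0},
    {"dx":0,"dy":0,"dz":-0.01,"rx":0,"ry":0,"rz":0,"gripper":0},
    {"dx":0,"dy":0,"dz":0,"rx":0,"ry":0,"rz":0,"gripper":0},
  ],
)

```text
t: 17.3
eef_pos: [471.5, -356.8, 66.3]
tcp_rot: [-1.572, 0.002, -1.365]
ft_force: [0.4, 0.1, -0.3]
opening: 0.002
```

Run:
```python
from h import *
im=env.read_camera("side"); cv2.imwrite("pics/b.png",cv2.resize(im[80:200,270:400,::-1],None,fx=4,fy=4,interpolation=cv2.INTER_CUBIC))
s=env.state();print(s["t"],s["eef_pos"],s["ft_force"])
```

```text
17.35 [ 471.85 -357.35   67.41] [-1.08  0.22 -0.07]
```

View pics/b.png

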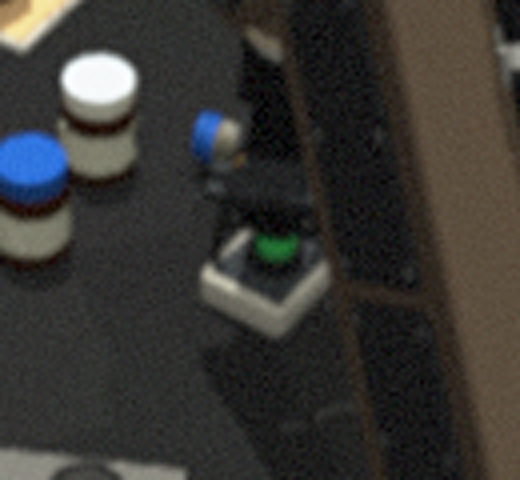

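The crop shows the finger over the green button at (275,248), and the jars and blue tube are clear of it. Pressing down.

>>> jog_arm(
  series=[
    {"dx":0,"dy":0,"dz":-0.003,"rx":0,"ry":0,"rz":0,"gripper":0},
    {"dx":0,"dy":0,"dz":-0.003,"rx":0,"ry":0,"rz":0,"gripper":0},
    {"dx":0,"dy":0,"dz":-0.002,"rx":0,"ry":0,"rz":0,"gripper":0},
    {"dx":0,"dy":0,"dz":-0.001,"rx":0,"ry":0,"rz":0,"gripper":0},
    {"dx":0,"dy":0,"dz":0,"rx":0,"ry":0,"rz":0,"gripper":0},
  ],
)

```text
t: 17.85
eef_pos: [471.6, -358.4, 58.6]
tcp_rot: [-1.57, -0.001, -1.366]
ft_force: [3.9, 1.0, 4.1]
opening: 0.006
```

>>> jog_arm(
  series=[
    {"dx":0,"dy":0,"dz":-0.001,"rx":0,"ry":0,"rz":0,"gripper":0},
    {"dx":0,"dy":0,"dz":-0.001,"rx":0,"ry":0,"rz":0,"gripper":0},
    {"dx":0,"dy":0,"dz":0,"rx":0,"ry":0,"rz":0,"gripper":0},
  ],
)

```text
t: 18.15
eef_pos: [471.6, -358.4, 57.2]
tcp_rot: [-1.57, -0.001, -1.366]
ft_force: [2.0, 2.6, 13.3]
opening: 0.005
```

The force climbs from 4 to 13 N, so the button is at its stop. I'll press a little more and hold, then release.

>>> jog_arm(
  series=[
    {"dx":0,"dy":0,"dz":-0.0005,"rx":0,"ry":0,"rz":0,"gripper":0},
    {"dx":0,"dy":0,"dz":0,"rx":0,"ry":0,"rz":0,"gripper":0},
    {"dx":0,"dy":0,"dz":0,"rx":0,"ry":0,"rz":0,"gripper":0},
  ],
)

```text
t: 18.45
eef_pos: [471.6, -358.4, 57.1]
tcp_rot: [-1.57, -0.001, -1.366]
ft_force: [1.2, 3.5, 18.7]
opening: 0.005
```

>>> jog_arm(
  series=[
    {"dx":0,"dy":0,"dz":0.005,"rx":0,"ry":0,"rz":0,"gripper":0},
    {"dx":0,"dy":0,"dz":0.02,"rx":0,"ry":0,"rz":0,"gripper":0},
    {"dx":0,"dy":0,"dz":0.04,"rx":0,"ry":0,"rz":0,"gripper":0},
    {"dx":-0.01,"dy":-0.04,"dz":0.04,"rx":0,"ry":0,"rz":0,"gripper":0},
    {"dx":-0.02,"dy":-0.04,"dz":0.04,"rx":0,"ry":0,"rz":0,"gripper":0},
    {"dx":-0.02,"dy":-0.04,"dz":0,"rx":0,"ry":0,"rz":0,"gripper":0},
    {"dx":0,"dy":0,"dz":0,"rx":0,"ry":0,"rz":0,"gripper":0},
    {"dx":0,"dy":0,"dz":0,"rx":0,"ry":0,"rz":0,"gripper":0},
  ],
)

```text
t: 19.25
eef_pos: [424.7, -466.6, 188.1]
tcp_rot: [-1.572, 0.002, -1.368]
ft_force: [-0.5, 0.7, -1.0]
opening: 0.004
```

```bash
python3 fine.py; python3 look.py 11 side top
python3 - <<'E'
from h import *
cv2.imwrite("pics/full.png",env.read_camera("top")[:,:,::-1])
E
```

```text
top 25 [np.int32(91), np.int32(79)] mid [552.8   -7.57] across 0.4137660690635676 [3.3465965105322897, -2.519064372405182] along -9.692452419437172 skew -2.50649670451989
top 90 [np.int32(88), np.int32(78)] mid [552.9   -7.81] across 0.1565698481909588 [3.0554791330047677, -2.742339436622863] along -9.654083474545208 skew -2.480179131384574
side 25 [np.int32(89), np.int32(65)] mid [554.82  -9.78] across -0.5770427635643475 [2.846533135767343, -4.00061866289604] along -9.113570713262064 skew -2.9333808837758113
side 90 [np.int32(85), np.int32(65)] mid [554.78 -10.21] across -0.979996752766039 [2.04062515736396, -4.00061866289604] along -9.254540248729128 skew -2.583180661425672
side white 298 [538.6   89.45] [540.47  90.04] [13.606050491333008, 190.54605102539062] 13.892197
side red 75 [292.51 223.92] [487.75 -18.81  28.  ]
side red 50 [245.24 216.02] [618.87   5.43  28.  ]
side tube mid [553.31  -6.69] len 133.34738816201127 ang -169.52935178175997
side green 81 [338.99 139.94] [ 471.11 -356.82   52.  ]
top white 317 [536.79  90.98] [538.3   91.58] [13.233095169067383, 190.699462890625] 14.08018
top red 85 [276.79 234.01] [486.75 -20.85  28.  ]
top red 74 [266.68 186.2 ] [617.96   4.74  28.  ]
top tube mid [552.36  -8.05] len 133.67837015254585 ang -168.96196462668428
top green 105 [404.02 236.92] [ 471.78 -358.74   52.  ]
19.45 [ 426.17 -465.26  188.33] [-1.57  0.   -1.37] [ 0.41 -0.66 -0.56] 0.004721479730722961
```

View pics/full.png

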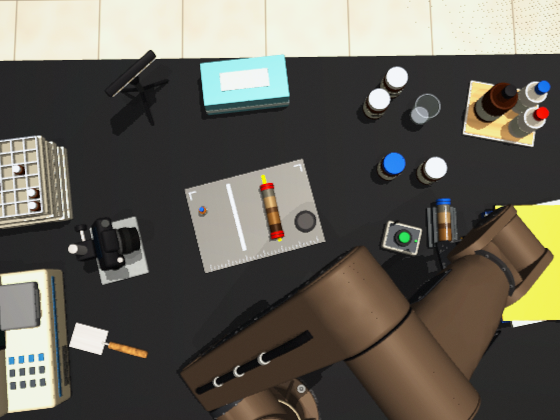

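The picture shows the tube on the yellow line at (272,208), the button back out at (404,237) and everything else in its place. I'll hand the job in.

```bash
python3 -c "
from cell import env
print(env.job_done())"
```

```text
the job is handed in; nothing more can be done
None
```

The red-capped tube is on the yellow line and the green button has been pressed and let go. The job was handed in at about 19.5 s; no verdict came back.

**Rolling:** I used four strokes on top of the tube with the closed fingertip, pressing with about 10 to 20 N. The tube went half as far as the finger, as expected. It overshot by about 4 mm, so a short return stroke on top brought it back.

**Button:** After lifting off the tube, I pressed the button. The force rose from 4 to 19 N and the finger then stopped going down, about 6 mm below where the button top should be. The button came back out when released.

**Last checks:**
- **Across the line:** the tube's middle is within about 1 mm. The two cameras disagree slightly, at +0.4 mm (top) and -0.6 to -1.0 mm (side).
- **Along the line:** the tube sits about 9 mm off the middle of the line but within the line's length. Its position read the same before and after the button press.
- **Skew (not corrected):** the tube lies about 2.5° off the line, so the cap centres are about 3 mm to either side, over the tape. Pushing off-centre did not turn it noticeably.
- **Other things:** the lens cap, vial, jars and blue tube look unmoved in the last picture, and the robot is touching nothing.

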